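# Clamp the tube, then hang the vise board out over the stool's edge and hold it

## Task

Crank the little vise's handle clockwise until its moving jaw grips the aluminium tube tightly against the fixed jaw. Then let go of the crank, take the plywood board that carries the vise by the wooden cleat at its tail, and slide it straight out until the dark line across the board lies over the stool's edge, with the vise clear of the stool so that filings will drop in the tray and not among the hair clippers. Out there the vise would tip the board off, so keep the tail held down, the board flat on the stool, and finish while still holding it; leave the clipper and the other barber's things where they are.

Things in the scene. Friction and masses are not known exactly. Their poses are not given: they have to be found in the camera images.
- stool: Yellow plastic one-step stool standing on the bench, 280 (x) by 400 (y) by 150 mm high, fixed. Origin: centre of its foot print on the bench. Its flat top is at z = 150. Its +y side is the side over which the board goes out.
- stool_edge (a point): Point on the stool's top edge on the +y side, at the top surface (200 mm from the stool's centre along the stool's y), about where the board passes. Axes as the stool: y points square out over the edge, x runs along the edge, z up.
- vise_board: Loose plywood board, 120 (x) by 360 (y) by 12 mm, with a small machine vise screwed on its outer (+y) end; 0.85 to 1 kg in all. It lies on the stool, y pointing out over the edge within 5 degrees, outer end 10 to 50 mm past the edge. Origin: centre of the board's underside. Its upper side is bare from y = -144 to 45. Centre of gravity at about y = 60.
- line (a point): Middle of the dark line, 5 mm wide, straight across the board's upper side (12 mm above its underside), 25 mm outward of the board's centre. Axes as the board. With the line over the edge the board overhangs 155 mm and would tip outward but for about 2 N down at the cleat.
- cleat_top (a point): Middle of the top of the wooden cleat, a batten 90 (x) by 22 (y) by 30 mm high fixed across the board 155 mm inward of its centre (14 mm from cleat to tail end); top 42 mm above the board's underside. Can be pinched along the board's y from above. Axes as the board.
- screw_front (a point): Point on the vise screw's axis, at the outer face of the front bracket (y = 180 mm of the board, 38 mm above its underside). The axis runs along the board's y; axes as the board. The bracket, 50 wide and 14 thick, rises 14 mm above the axis; the fixed jaw (y = 53 to 75 of the board, 60 wide) 16 mm.
- crank (a joint): Angle of the vise crank (rad), grows clockwise as seen from outside facing the bracket; this closes the jaw 8 mm a turn. At 0 the arm points up, the jaws 27 mm apart; at angle a the knob is at -28 sin(a) mm along the board's x and 28 cos(a) up from the screw axis. Starts at 0 to 4, meets the tube at about 8.6, is tight at 8.9 to 9.1, springs back to 8.8 and stays. Rubs with 0.03 N m.
- crank_grip (a point): Middle of the crank's black knob, a round grip 16 mm in diameter and 31 mm long that turns freely on its pin; it lies along the board's y, 28 mm from the screw axis and 30 mm outward of the bracket's face, free at its outer end. The flat crank arm is 6 to 13 mm outward of the bracket. About 8 N down or 3 N sideways here begins to shift the board.
- jaw: Moving jaw of the vise, 60 wide (x), 30 thick (y), 28 high. Origin: foot of its gripping face on the vise bed, in the middle, 26 mm above the board's underside. Slides towards the fixed jaw (-y of the board) as the crank turns.
- tube: Loose square aluminium tube, 16 by 16 mm, 140 long (x), 50 g, lying across the board on the vise bed between the jaws, within 5 degrees of square. Origin: middle of its underside.
- tray: Grey plastic tray, 260 by 220 by 30 mm high, on the bench below the stool's edge, fixed. Origin: centre of its underside.
- clipper: Black hair clipper, 44 by 170 by 36 mm, with its grey cover on the blades, lying on the stool beside the board. Leave alone.
- tin: Round aluminium tin, 68 mm in diameter, 24 high, on the stool. Leave alone.
- guard_comb: Small green clipper guard, 36 by 44 by 21 mm, on the stool. Leave alone.
- steel_comb: Flat steel comb, 28 by 180 by 4.5 mm, on the bench by the stool's -y end. Leave alone.
There are look-alikes about, which are no part of the job. There is more than one size of the tube; the one meant has the size given above.

How it is judged:
By the outcome, as a careful person would: the job done as asked, in the order asked, and still so for the second after the job is handed in, while the arm keeps its last pose, push and grip.
It also fails if it takes over 61 s, if anything falls off the work surface, if the arm or the gripper's body presses on something with over 40 N, if the wrist force passes 120 N, or if a joint passes its speed limit or range.

## Robot

A 6-joint arm with a two-finger parallel gripper is mounted at the origin on the work surface. World frame = base frame: x ahead of the robot, y to its left, z up, the work surface at z = 0. Lengths are in m, angles in rad, forces in N, time in s.
With the tool pointing down it reaches from about 0.275 to 0.875 m from the base axis. Payload 12.5 kg.
Tool frame: the origin (TCP) lies on the centre line of the jaws, within the pads' length; the fingertips stand r.finger_overhang ahead of it and the grasp point (between the pads) lies 3 mm ahead of it (r.finger_overhang is the distance from the TCP to the fingertips, in m); z points along the fingers, y is the line along which they close (so a half turn about z gives the same grasp; the last joint's range is limited). The gripper opens to 85 mm and grips with 20 to 120 N. Pads are 22 mm wide; open, the fingers measure 114 mm over their backs; the gripper's body (76 mm by 85 mm) begins 54 mm behind the grasp point. The pads swing forward as they close: fully open they stand 13 mm farther back than shut.
Start: joints at [-1.373, 0.351, 1.652, -0, 1.139, -0.085], TCP at [0.153, -0.528, 0.217] pointing down, gripper open.
Joint ranges: [-2.75, 2.75], [-0.79, 2.1], [0.01, 2.65], [-1.57, 4.71], [0.07, 3.14], [-2.87, 2.87]. Speed limits (rad/s): [2.22, 2.22, 2.79, 3.14, 3.14, 3.14].

## Interface

Orientations are given as a unit quaternion [x, y, z, w].
In Python, from cell import r, optics gives the robot as it stands. The module is installed in compiled form; this text tells all that it offers. Calls block until the motion is done:
- r.move_to(position, orientation): joint-space move of the TCP to a pose.
- r.move_linear(position, rot=None, vel=0.15): straight line of the TCP; rot=None keeps the orientation; vel is the mean speed in m/s.
- r.set_joints(angles): joint-space move.
- r.set_gripper(opening, squeeze=None): opening from 0.0 (shut) to 1.0 (fully open); squeeze is the grip in N (None keeps the last); returns when the fingers have stopped.
- r.sleep(seconds).
- r.inverse_kinematics(position, orientation): joint angles nearest the present ones, or None.
- optics.get_image(name): name is "side" or "top" or "wrist"; returns a dict with "pixels" (384x512x3 uint8, red, green, blue), "depth" (384x512 float32, m along the optical axis (not along the pixel's ray), 0 where there is no reading), "fx", "fy", "cx", "cy" (pixels), "camera_from_world" (4x4, takes a point from world to camera coordinates); the wrist camera has in their place "mount" (4x4, takes a point from camera to tool coordinates, whose origin is the TCP and whose axes are the flange's). Camera axes: x right, y down, z forward; pixel columns grow to the right and rows downward; lengths in m; the calibration is good to about 2 mm. A picture is of the moment at which its call begins: read the wrist's pose just before it.
A pose or a line that the arm cannot do raises r.PlanningError and nothing moves.
- r.hand_in(): hands the job in; it is judged then, once.
Readings, each from a call of its own:
- r.current_t(): time.
- r.current_q(): joint angles.
- r.current_qvel(): joint speeds.
- r.current_effort(): joint torques, N m.
- r.current_tool_pos(): TCP position.
- r.current_ee_rot(): TCP orientation.
- r.current_contact_force(): force on the tool from outside, world axes, zero at the start.
- r.current_torque(): the same for the moment, N m.
- r.current_opening(): opening from 0.0 (shut) to 1.0 (fully open).
- r.current_finger_force(): force on a finger pad.
Only numpy, scipy, OpenCV 4.12 (cv2) and the standard library are available. Lean on these libraries where they do the work, as an engineer would, in place of code of your own. Each camera call takes 0.05 s, during which the arm holds its last target. There are 200 camera calls.

## Working session

There is one attempt and no reset: what is moved stays moved. The work goes in short steps, each a Python script; the robot and the scene stay as the last script left them, time stands still between calls to the robot, and variables do not carry over. Pictures are saved under pics/ and viewed, at most 10 in all, crops included, and the job is handed in when it is done.

```bash
mkdir -p pics; cat > h.py <<'E'
import numpy as np, cv2
from cell import r, optics
def save(n,f): 
    im=optics.get_image(n); np.savez('pics/'+f+'.npz',**im); cv2.imwrite('pics/'+f+'.png',im['pixels'][:,:,::-1]); return im
def ray(im,u,v):
    T=np.linalg.inv(im['camera_from_world']); d=T[:3,:3]@np.array([(u-im['cx'])/im['fx'],(v-im['cy'])/im['fy'],1]); return T[:3,3],d
def onz(im,u,v,z):
    o,d=ray(im,u,v); return o+d*(z-o[2])/d[2]
def dep(im,u,v):
    o,d=ray(im,u,v); return o+d*float(im['depth'][int(v),int(u)])
E
python3 - <<'E'
from h import *
a=save('top','top1');b=save('side','side1')
for i in (a,b): print(i['fx'],i['cx'],np.linalg.inv(i['camera_from_world']).round(3))
print(r.finger_overhang,r.current_t(),r.current_ee_rot())
cv2.imwrite('pics/both.png',cv2.resize(np.hstack([a['pixels'],b['pixels']])[:,:,::-1],(800,300)))
E
```

```text
431.0644757219142 262.59063744576133 [[ 8.000e-03 -9.950e-01  1.020e-01  3.390e-01]
 [-1.000e+00 -8.000e-03 -0.000e+00 -4.700e-02]
 [ 1.000e-03 -1.020e-01 -9.950e-01  1.256e+00]
 [ 0.000e+00  0.000e+00  0.000e+00  1.000e+00]]
422.42392139755134 260.46908889852057 [[-0.872 -0.335  0.357 -0.011]
 [-0.489  0.591 -0.641  0.798]
 [ 0.004 -0.733 -0.68   1.051]
 [ 0.     0.     0.     1.   ]]
0.022 0.1 [ 9.90021213e-01  1.40917438e-01 -2.44439808e-05 -5.23229574e-04]
```

View pics/top1.png

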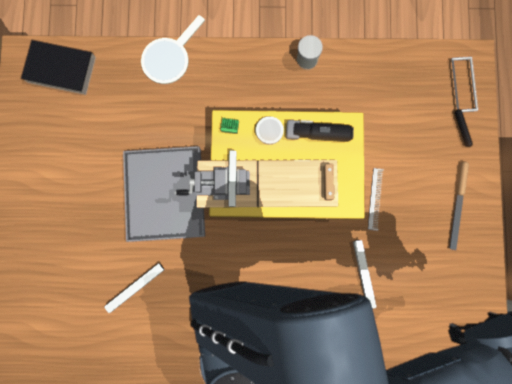

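View pics/side1.png

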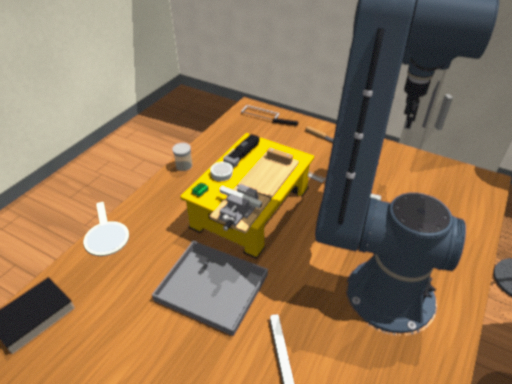

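Top view: the tube in the vise is at (232,178), the crank at about (183,186), the cleat at (329,181) and the dark line at (258,183). Look-alikes: white bars at (135,287) and (364,273), the file at (459,205), and the steel comb at (375,198). The tube clamped between the jaws is the one meant. The side view shows the same vise at (240,205), with its crank toward the tray.

```bash
python3 - <<'E'
from h import *
a=dict(np.load('pics/top1.npz'));b=dict(np.load('pics/side1.npz'))
A=cv2.resize(a['pixels'][140:230,165:365],None,fx=4,fy=4,interpolation=2)
B=cv2.resize(b['pixels'][175:245,195:260],None,fx=3.4,fy=3.4,interpolation=2)
c=np.zeros((600,800,3),np.uint8);c[:360,:800]=A;c[362:362+B.shape[0],:B.shape[1]]=B
cv2.imwrite('pics/crop1.png',c[:,:,::-1])
for n,(u,v) in dict(top=(300,212),board=(290,183),cleat=(329,181),tube=(232,178),tubeend1=(232,152),tubeend2=(232,204)).items(): print(n,dep(a,u,v).round(4))
# yellow mask extents
hsv=cv2.cvtColor(a['pixels'],cv2.COLOR_RGB2HSV)
m=cv2.inRange(hsv,(22,150,120),(34,255,255))
ct=max(cv2.findContours(m,0,1)[0],key=cv2.contourArea); ct=cv2.convexHull(ct)
ap=cv2.approxPolyDP(ct,5,True)[:,0]
for p in ap: print(p,onz(a,*p,0.15).round(4))
E
```

```text
top [ 0.406  -0.1438  0.1518]
board [ 0.4797 -0.1176  0.1598]
cleat [ 0.4818 -0.2131  0.1886]
tube [0.4875 0.0292 0.188 ]
tubeend1 [0.5531 0.0301 0.1895]
tubeend2 [0.4223 0.0281 0.1889]
[212 111] [0.6701 0.0872 0.15  ]
[362 113] [ 0.6679 -0.3073  0.15  ]
[363 148] [ 0.5744 -0.3084  0.15  ]
[212 136] [0.6031 0.0858 0.15  ]
```

View pics/crop1.png

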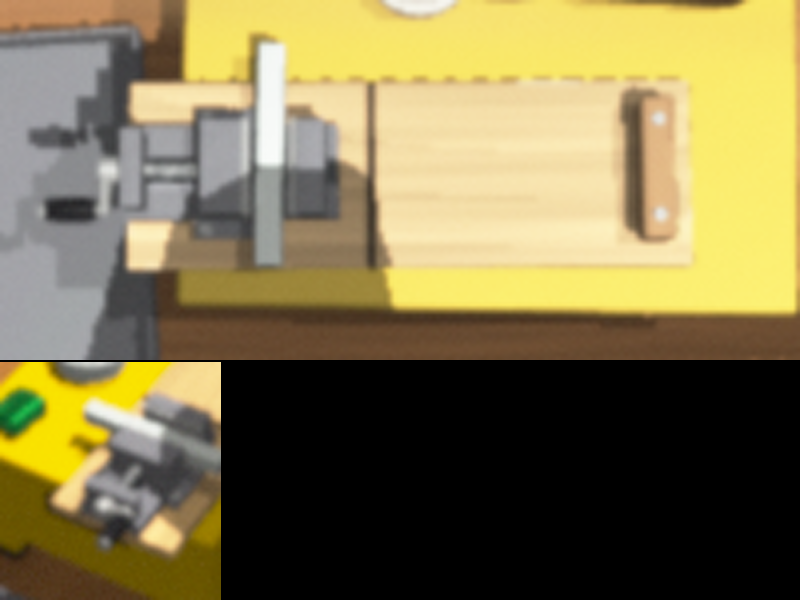

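The top crop shows the black knob at crop (70,209), i.e. image (182,192), on the −x side of the screw (v≈170). The bracket is at crop (130,170), the tube at (270,150), the line at (371,175) and the cleat at (657,165). Next I'll look from above with the wrist camera.

```bash
cat >> h.py <<'E'
from scipy.spatial.transform import Rotation as Ro
def down(th):  # tool z down, tool y along world direction th
    y=np.array([np.cos(th),np.sin(th),0]);z=np.array([0,0,-1.]);x=np.cross(y,z)
    return Ro.from_matrix(np.c_[x,y,z]).as_quat()
def wrist(f):
    p=np.array(r.current_tool_pos());q=r.current_ee_rot();im=optics.get_image('wrist')
    W=np.eye(4);W[:3,:3]=Ro.from_quat(q).as_matrix();W[:3,3]=p
    im['camera_from_world']=np.linalg.inv(W@im['mount']); np.savez('pics/'+f+'.npz',**im); cv2.imwrite('pics/'+f+'.png',im['pixels'][:,:,::-1]); return im
E
python3 - <<'E'
from h import *
for th in (0,np.pi): print(th,r.inverse_kinematics([0.46,0.17,0.36],down(th)))
r.move_to([0.46,0.17,0.40],down(0 if abs(r.inverse_kinematics([0.46,0.17,0.4],down(0))[5])<abs(r.inverse_kinematics([0.46,0.17,0.4],down(np.pi))[5]) else np.pi))
a=wrist('w1'); print(a['mount'].round(3),a['fx'])
r.move_linear([0.46,0.12,0.40]); b=wrist('w2')
print(r.current_t(),r.current_q())
cv2.imwrite('pics/w12.png',cv2.resize(np.hstack([a['pixels'],b['pixels']])[:,:,::-1],(800,300)))
E
```

```text
0 [ 2.59035769e-01  1.24788151e-01  1.58885372e+00 -4.44089210e-16
  1.42795078e+00  2.59035769e-01]
3.141592653589793 NoneTraceback (most recent call last):
  File "<stdin>", line 3, in <module>
TypeError: 'NoneType' object is not subscriptable
```

```bash
python3 - <<'E'
from h import *
r.move_to([0.46,0.17,0.40],down(0))
a=wrist('w1'); print(a['mount'].round(3),a['fx'])
r.move_linear([0.46,0.12,0.40]); b=wrist('w2')
print(r.current_t(),r.current_q())
cv2.imwrite('pics/w12.png',cv2.resize(np.hstack([a['pixels'],b['pixels']])[:,:,::-1],(800,300)))
E
```

```text
[[-0.    -0.959 -0.285  0.073]
 [ 1.    -0.    -0.001  0.001]
 [ 0.001 -0.285  0.959 -0.158]
 [ 0.     0.     0.     1.   ]] 316.07992216802256
3.45 [1.57735594e-01 7.88137577e-02 1.54737056e+00 2.78437759e-04
 1.51531214e+00 1.58132464e-01]
```

View pics/w12.png

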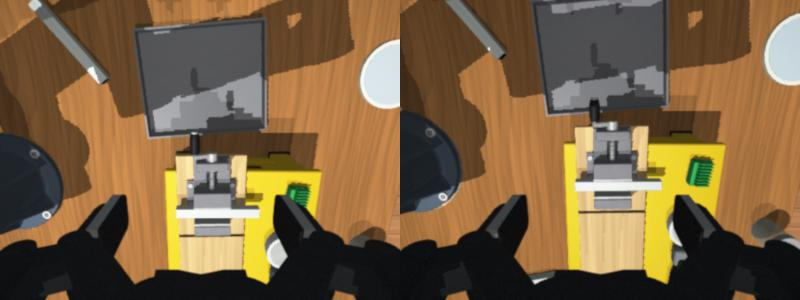

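The wrist views show the knob at (195,143) in the left picture and (595,111) in the right. The bracket and screw are just below it, the dark line is at (612,211) on the right, and the stool edge is at (690,143).

```bash
cat >> h.py <<'E'
def tri(o1,d1,o2,d2):
    A=np.c_[d1,-d2];s=np.linalg.lstsq(A,o2-o1,rcond=None)[0];p=o1+s[0]*d1;q=o2+s[1]*d2
    return (p+q)/2,np.linalg.norm(p-q)
def comp(m,u,v):
    n,l,st,c=cv2.connectedComponentsWithStats(m.astype(np.uint8)); 
    ds=[np.hypot(*(c[i]-[u,v])) if st[i,4]>25 else 1e9 for i in range(1,n)]; i=1+int(np.argmin(ds)); return l==i,c[i],st[i]
E
python3 - <<'E'
from h import *
L=[dict(np.load(f'pics/w{i}.npz')) for i in (1,2)]
cs=[]
for im,(u,v) in zip(L,[(250,183),(250,140)]):
    p=im['pixels'].max(2); w=np.zeros(p.shape,bool); w[v-25:v+22,u-22:u+22]=1
    m,c,st=comp((p<38)&w,u,v); print('knob',c.round(1),st)
    d=im['depth'].copy(); ys,xs=np.nonzero(m); P=np.array([dep(im,x,y) for x,y in zip(xs,ys)])
    P=P[P[:,2]>.1]; print('depth pts',len(P),np.median(P,0).round(4),P.min(0).round(3),P.max(0).round(3))
    cs.append(c)
print(tri(*ray(L[0],*cs[0]),*ray(L[1],*cs[1])))
im=L[1]
# depth cloud profile of whole vise region (w2)
v,u=np.mgrid[120:345:1,170:420:1]; 
T=np.linalg.inv(im['camera_from_world']);z=im['depth'][v,u]
P=(np.stack([(u-im['cx'])/im['fx'],(v-im['cy'])/im['fy'],np.ones(u.shape)],-1)*z[...,None])@T[:3,:3].T+T[:3,3]
C=im['pixels'][v,u]; hsv=cv2.cvtColor(im['pixels'],cv2.COLOR_RGB2HSV)[v,u]
wood=(hsv[...,1]<140)&(hsv[...,1]>50)&(hsv[...,0]>10)&(hsv[...,0]<28)&(abs(P[...,2]-.162)<.004)
yel=(hsv[...,1]>180)&(abs(P[...,2]-.15)<.004)&(hsv[...,0]>20)
print('z board',np.median(P[wood][:,2]),'stool',np.median(P[yel][:,2]))
for y in np.arange(-.1,.13,.02):
    w=P[wood&(abs(P[...,1]-y)<.004)]; 
    if len(w): print('board y%.2f'%y,w[:,0].min().round(4),w[:,0].max().round(4))
for x in (.40,.41,.42,.45,.46,.47,.49,.50,.51,.53,.56,.57,.58,.60):
    a=P[wood&(abs(P[...,0]-x)<.002)];b=P[yel&(abs(P[...,0]-x)<.002)]
    print('x%.2f'%x,a[:,1].max().round(4) if len(a) else None,b[:,1].max().round(4) if len(b) else None)
dk=(C.max(-1)<110)&(abs(P[...,2]-.162)<.005)&(abs(P[...,1]-.0)<.03)&(P[...,0]<.54)&(P[...,0]>.43)
l=P[dk]; 
for x in (.44,.46,.48,.5,.52): 
    q=l[abs(l[:,0]-x)<.004]; print('line',x,np.median(q[:,1]).round(4) if len(q) else None,len(q))
tub=(P[...,2]>.183)&(C.min(-1)>110)&(abs(P[...,1]-.035)<.03); t=P[tub]; print('tube',t.min(0),t.max(0),np.polyfit(t[:,0],t[:,1],1))
br=(P[...,2]>.19)&(P[...,1]>.1);t=P[br];print('bracket/high',len(t),t.min(0).round(4),t.max(0).round(4))
E
```

```text
knob [252.9 184.4] [251 173   5  24 100]
depth pts 100 [0.4568 0.1506 0.2043] [0.454 0.136 0.201] [0.459 0.164 0.207]
knob [249.7 139.5] [242 128  14  28 198]
depth pts 198 [0.4548 0.154  0.2045] [0.445 0.135 0.2  ] [0.459 0.165 0.208]
(array([0.45525863, 0.15425922, 0.21945389]), np.float64(0.0031826069206837442))
z board 0.16216188058818265 stool 0.1500861302627728
board y-0.10 0.4217 0.5406
board y-0.08 0.4222 0.541
board y-0.06 0.4213 0.5399
board y-0.04 0.4218 0.5404
board y-0.02 0.4209 0.5396
board y0.00 0.4202 0.5401
board y0.04 0.42 0.5388
board y0.06 0.4204 0.5381
board y0.08 0.4195 0.5383
board y0.10 0.4189 0.5387
board y0.12 0.4195 0.5379
x0.40 None 0.0894
x0.41 None 0.0887
x0.42 0.1192 -0.0374
x0.45 0.0869 None
x0.46 -0.0303 None
x0.47 -0.0306 None
x0.49 0.1202 None
x0.50 0.1202 None
x0.51 0.1203 None
x0.53 0.1205 None
x0.56 None 0.0877
x0.57 None 0.0879
x0.58 None 0.088
x0.60 -0.1069 0.0878
line 0.44 0.0298 1
line 0.46 None 0
line 0.48 None 0
line 0.5 None 0
line 0.52 None 0
tube [0.41964624 0.00502444 0.1833784 ] [0.55910922 0.06496355 0.2066964 ] [-0.02240492  0.04483815]
bracket/high 6530 [0.4445 0.1    0.1901] [0.5178 0.1928 0.5576]
```

Measured values:

| Item | Measurement | Check |
|---|---|---|
| Board outer end | y=0.1203 | – |
| Board centre line | x=0.479 there, yaw +0.011 | – |
| Board top | z=0.162 | matches the text |
| Stool edge | y=0.088 | – |
| Knob centre | about (0.453, 0.150, 0.1985) | 28 mm from the axis, as stated; a≈1.19 |

Now I'll grip the knob and test a first part-turn.

```bash
cat >> h.py <<'E'
YAW=0.011; AX=np.array([0.479,0.1203,0.188]); bx=np.array([np.cos(YAW),np.sin(YAW),0]); by=np.array([-np.sin(YAW),np.cos(YAW),0]); ez=np.array([0,0,1.])
DY,DZ=0.032,0.008
def knob(a,R=.028): return AX+by*DY+bx*(-R*np.sin(a))+ez*(R*np.cos(a)+DZ)
E
python3 - <<'E'
from h import *
k=knob(1.19)
r.move_to(k+ez*.09,down(YAW)); r.set_gripper(0.5,20)
F0=np.array(r.current_contact_force())
r.move_linear(k,vel=.08); print('approach',np.array(r.current_contact_force())-F0)
r.set_gripper(0.0,20); r.sleep(.2); print('grip',r.current_opening()*85,np.array(r.current_contact_force())-F0,r.current_finger_force())
off=np.zeros(3)
for a in np.arange(1.19,2.4,.2)[1:]:
    r.move_linear(knob(a)+off,vel=.04); F=np.array(r.current_contact_force())-F0
    print(round(a,2),F.round(2),np.array(r.current_torque()).round(2),(np.array(r.current_tool_pos())-knob(a)-off).round(4),r.current_t())
np.save('F0.npy',F0); wrist('w3'); save('side','side3')
E
```

```text
approach [1.85914965 0.36717493 1.51672672]
grip -0.07128255750520464 [0.49646646 1.13414148 0.38122547] 0.0
1.39 [-0.33  1.28 -0.09] [ 0.04 -0.02 -0.01] [-0.0003 -0.     -0.0003] 6.7
1.59 [0.99 0.34 1.04] [-0.   -0.02  0.03] [-0.0002 -0.     -0.0003] 6.9917
1.79 [1.56 0.48 1.2 ] [ 0.04 -0.04 -0.02] [-0.0001 -0.     -0.0003] 7.2833
1.99 [ 0.87 -0.89  0.9 ] [-0.01  0.   -0.01] [-0.0001 -0.     -0.0003] 7.575
2.19 [1.14 0.18 0.29] [ 0.04 -0.01 -0.02] [-0.     -0.     -0.0003] 7.8667
2.39 [2.51 0.49 1.48] [ 0.04 -0.05  0.01] [ 0.0002  0.     -0.0001] 8.1583
```

```bash
python3 - <<'E'
from h import *
a=dict(np.load('pics/w3.npz'));b=dict(np.load('pics/side3.npz'))
A=cv2.resize(a['pixels'][130:,100:420],(480,381));B=cv2.resize(b['pixels'][160:260,190:275],(320,376),interpolation=2)
c=np.zeros((381,800,3),np.uint8);c[:,:480]=A;c[:376,480:]=B;cv2.imwrite('pics/c3.png',c[:,:,::-1])
E
```

```text
(no output)
```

View pics/c3.png

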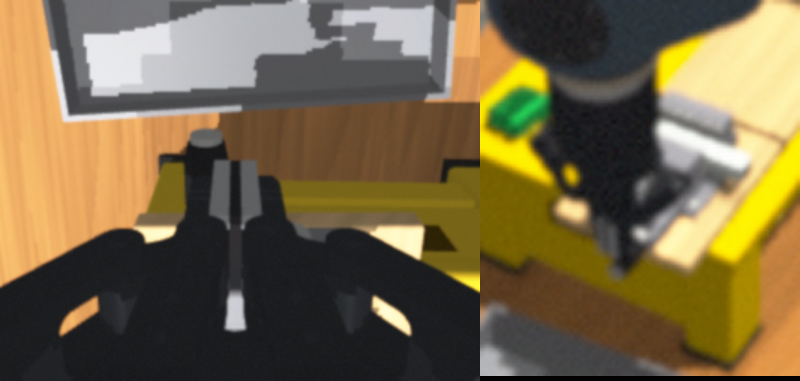

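The picture shows the fingers shut and empty at crop (235,190), with the knob just to their left, its end face at (207,138). I'll locate the knob again from depth.

```bash
python3 - <<'E'
from h import *
im=dict(np.load('pics/w3.npz'))
print(r.current_tool_pos())
for u,v in [(232,221),(238,221),(244,221),(232,228),(238,228),(244,228),(232,235),(238,235),(238,242)]: print(u,v,im['pixels'][v,u],dep(im,u,v).round(4))
# away and look
r.move_linear(np.array(r.current_tool_pos())+[0,0,.10]); r.set_gripper(.6)
p=np.array([.453,.09,.36]);r.move_linear(p); a=wrist('w4');print(r.current_t())
cv2.imwrite('pics/w4c.png',cv2.resize(a['pixels'][60:260,130:380],(750,600),interpolation=2)[:,:,::-1])
E
```

```text
[0.45951926 0.1520608  0.17549776]
232 221 [98 97 96] [0.4482 0.168  0.1866]
238 221 [97 98 96] [0.4512 0.1679 0.1862]
244 221 [98 99 98] [0.4541 0.168  0.1865]
232 228 [47 46 47] [0.4482 0.1647 0.1876]
238 228 [54 54 55] [0.4513 0.1651 0.1886]
244 228 [27 26 30] [0.4542 0.1652 0.1887]
232 235 [23 24 25] [0.4484 0.1619 0.1897]
238 235 [22 22 23] [0.4513 0.1621 0.1902]
238 242 [22 23 24] [0.4513 0.1583 0.1899]
10.5167
```

View pics/w4c.png

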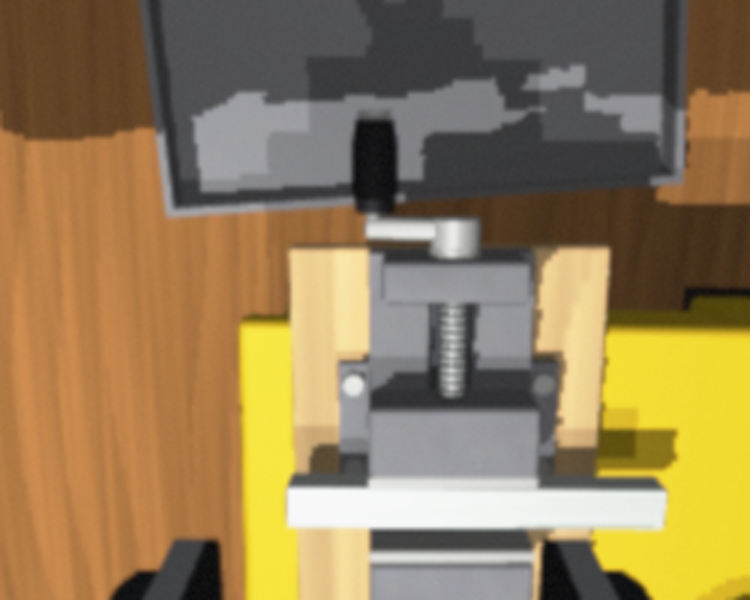

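Knob now at crop (375,165), level with the screw hub at (457,235): the shutting fingers nudged it to a≈1.8. That is a good angle for gripping, since closing along x is radial there.

```bash
sed -i 's/DY,DZ=0.032,0.008/DY,DZ=0.031,0.003/' h.py; cat >> h.py <<'E'
def knobcloud(im,u,v,h=32):
    p=im['pixels'].max(2); w=np.zeros(p.shape,bool); w[v-h:v+h,u-h:u+h]=1
    m,c,st=comp((p<45)&w,u,v); ys,xs=np.nonzero(m); P=np.array([dep(im,x,y) for x,y in zip(xs,ys)]); return P[P[:,2]>.1]
E
python3 - <<'E'
from h import *
im=dict(np.load('pics/w4.npz'));P=knobcloud(im,255,115)
print(len(P),np.percentile(P,[2,50,98],axis=0).round(4))
x=(np.percentile(P[:,0],2)+np.percentile(P[:,0],98))/2; z=np.percentile(P[:,2],95)-.008
# hub and bracket in this view
for u,v in [(282,138),(282,141),(262,136),(282,155)]: print(dep(im,u,v).round(4))
a=np.arctan2(AX[0]-x-.0003,z-AX[2]); print(x,z,'a',a,np.hypot(AX[0]-x,z-AX[2]))
g=np.array([x,AX[1]+DY,z+DZ]); F0=np.load('F0.npy')
r.move_linear(g+ez*.10);r.set_gripper(.45,20); r.move_linear(g,vel=.1); print((np.array(r.current_contact_force())-F0).round(2))
for o in (.3,.22,0): 
    r.set_gripper(o,20); print(r.current_opening()*85,r.current_finger_force(),(np.array(r.current_contact_force())-F0).round(2))
r.sleep(.3); print(r.current_tool_pos(),r.current_t(),r.current_opening()*85,(np.array(r.current_contact_force())-F0).round(2)); wrist('w5')
E
```

```text
392 [[0.4441 0.1361 0.1858]
 [0.4511 0.1503 0.1898]
 [0.4573 0.1643 0.1921]]
[0.4786 0.128  0.1961]
[0.4786 0.1251 0.1966]
[0.4585 0.1293 0.1911]
[0.4787 0.1118 0.2015]
0.4506927565693661 0.18379263446060443 a 1.7199055267384507 0.028618210206497182
[0.99 1.29 0.95]
25.44222946125698 0.0 [ 0.69 -0.42  1.22]
18.946043128554383 0.0 [ 1.08  0.22 -0.16]
-0.08054336522075886 0.0 [1.35 0.62 0.04]
[0.45069027 0.15129596 0.18679505] 13.8833 0.32577250622576404 [0.79 1.22 1.09]
```

```bash
python3 - <<'E'
from h import *
im=dict(np.load('pics/w5.npz'))
cv2.imwrite('pics/w5c.png',cv2.resize(im['pixels'][150:384,120:400],(720,600),interpolation=2)[:,:,::-1])
E
```

```text
(no output)
```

View pics/w5c.png

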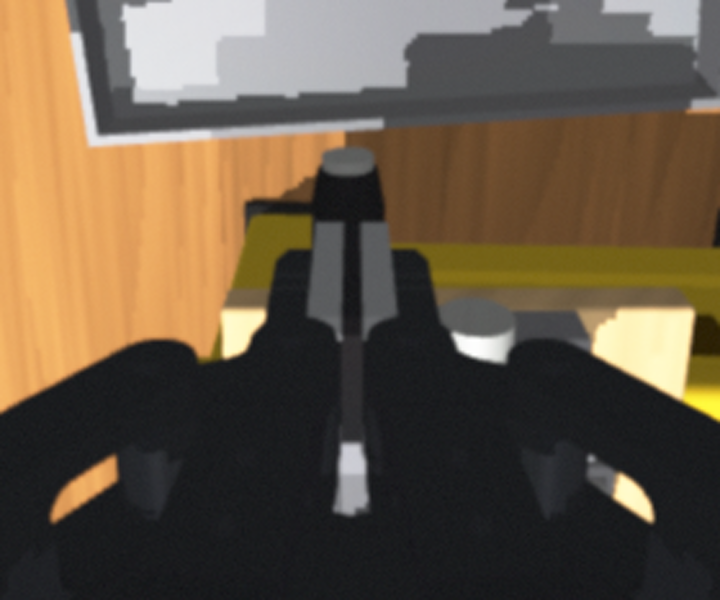

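```bash
python3 - <<'E'
from h import *
im=dict(np.load('pics/w5.npz'))
for c,rr in [(348,150),(348,162),(335,185),(348,185),(365,185),(348,205),(330,260),(375,260),(330,310),(375,310),(330,235),(375,235),(476,315)]:
    u,v=120+c/2.571,150+rr/2.564; print(c,rr,im['pixels'][int(v),int(u)],dep(im,u,v).round(4))
print(r.current_opening(),r.current_tool_pos())
E
```

```text
348 150 [95 92 89] [0.4507 0.1677 0.18  ]
348 162 [97 98 97] [0.4507 0.1677 0.1875]
335 185 [21 21 22] [0.4481 0.163  0.1887]
348 185 [25 23 26] [0.4508 0.1637 0.1904]
365 185 [22 23 23] [0.4542 0.1634 0.1895]
348 205 [20 20 22] [0.4508 0.1595 0.1908]
330 260 [90 92 93] [0.4479 0.1625 0.2214]
375 260 [91 93 94] [0.4554 0.1621 0.2206]
330 310 [91 92 96] [0.4483 0.1623 0.2373]
375 310 [91 93 95] [0.455  0.1623 0.2372]
330 235 [90 92 93] [0.4476 0.1622 0.2111]
375 235 [90 90 93] [0.4557 0.1622 0.2109]
476 315 [92 93 92] [0.479  0.1323 0.1869]
0.002531286666855725 [0.45069724 0.15130192 0.18679661]
```

Depth on the pads shows their lower ends at z≈0.206 while the TCP reads 0.187. So the fingertips really stand about 19 mm behind the TCP rather than 22 mm ahead of it. This explains both missed grips and the nudged knob. I'll correct DZ by −41 mm and lower guardedly.

```bash
python3 - <<'E'
from h import *
F0=np.load('F0.npy'); f=lambda:(np.array(r.current_contact_force())-F0).round(2)
p=np.array(r.current_tool_pos())
r.move_linear(p+ez*.03);r.set_gripper(.45,20)
for dz in (0,-.015,-.028,-.036):
    r.move_linear(p+ez*dz,vel=.08); F=f(); print(dz,F)
    if F[2]>7: break
r.set_gripper(0.,20); r.sleep(.2); print(r.current_opening()*85,r.current_finger_force(),f(),r.current_tool_pos(),r.current_t()); wrist('w6')
E
```

```text
0 [ 1.76 -1.02  0.82]
-0.015 [ 0.23 -0.2   0.32]
-0.028 [0.87 1.49 0.3 ]
-0.036 [1.77 0.12 0.19]
14.705733760545533 21.64267748594284 [1.71 0.9  1.52] [0.45086205 0.15135079 0.15094715] 16.675
```

Gripped now (14.7 mm reading, 21.6 N). Now cranking with gentle radial force feedback.

```bash
cat >> h.py <<'E'
def fav(n=4):
    s=[]
    for _ in range(n): s.append(r.current_contact_force()); r.sleep(.01)
    return np.mean(s,0)
class Crank:
    def __init__(s,a0,p0,B): s.c=np.array(p0)-(knob(a0)); s.B=B; s.off=np.zeros(3)
    def go(s,a,vel=.05,k=1e-4):
        r.move_linear(knob(a)+s.c+s.off,vel=vel); F=fav()-s.B
        t=np.array([-np.cos(a),0,-np.sin(a)]); rad=np.array([-np.sin(a),0,np.cos(a)])
        s.off+=rad*np.clip(k*(F@rad),-6e-4,6e-4); return F,F@t,F@rad
E
python3 - <<'E'
from h import *
B=fav(20); print('B',B); p0=np.array(r.current_tool_pos()); C=Crank(1.72,p0,B)
for a in np.arange(1.87,4.2,.2):
    F,t,rd=C.go(a); print(round(a,2),F.round(1),'tan %.1f rad %.1f'%(t,rd),(C.off*1e3).round(2),round(r.current_opening()*85,1))
    if abs(F).max()>10: break
np.savez('C.npz',c=C.c,off=C.off,B=B,a=a);print(r.current_t(),r.current_tool_pos()); wrist('w7'); save('top','top7')
E
```

```text
B [0.60608909 0.32267528 0.96064082]
1.87 [ 1.3  0.1 -2. ] tan 2.3 rad -0.6 [0.06 0.   0.02] 14.7
2.07 [ 1.4 -0.4 -1. ] tan 1.6 rad -0.7 [0.12 0.   0.05] 14.2
2.27 [ 1.9 -0.6 -0.1] tan 1.3 rad -1.4 [0.23 0.   0.14] 14.8
2.47 [ 2.3 -0.7  1.7] tan 0.7 rad -2.8 [0.4  0.   0.36] 14.6
2.67 [ 2.4 -1.4  2.4] tan 1.1 rad -3.3 [0.55 0.   0.65] 14.9
2.87 [ 2.1 -1.2  3.3] tan 1.1 rad -3.7 [0.65 0.   1.01] 14.7
3.07 [ 0.8 -1.5  3.7] tan 0.6 rad -3.7 [0.67 0.   1.38] 14.9
3.27 [ 0.2 -0.9  1.5] tan 0.4 rad -1.5 [0.66 0.   1.52] 14.5
3.47 [-1.  -1.3  2.5] tan -0.2 rad -2.7 [0.57 0.   1.78] 14.6
3.67 [-1.2 -0.8  1.3] tan -0.4 rad -1.7 [0.48 0.   1.92] 15.0
3.87 [-0.6 -0.7  0.8] tan 0.1 rad -1.0 [0.42 0.   2.  ] 15.2
4.07 [-0.9 -0.5 -0.1] tan -0.6 rad -0.6 [0.37 0.   2.04] 14.5
20.4083 [0.50167974 0.15189907 0.14046773]
```

```bash
python3 - <<'E'
from h import *
d=np.load('C.npz'); C=Crank(0,[0,0,0],d['B']); C.c=d['c'];C.off=d['off']; P=[]
for a in np.arange(float(d['a'])+.2,8.5,.2):
    F,t,rd=C.go(a,vel=.06); P.append(r.current_tool_pos()); print(round(a,2),'tan %.1f rad %.1f y %.1f'%(t,rd,F[1]),(C.off*1e3).round(2),round(r.current_opening()*85,1))
    if abs(F).max()>10: break
P=np.array(P);A=np.c_[2*P[:,[0,2]],np.ones(len(P))];s=np.linalg.lstsq(A,(P[:,[0,2]]**2).sum(1),rcond=None)[0];R=np.sqrt(s[2]+s[0]**2+s[1]**2)
print('centre',s[:2],'R',R); e=P[-1]; print('a from centre',np.arctan2(s[0]-e[0],e[2]-s[1])%(2*np.pi)+2*np.pi)
np.savez('C.npz',c=C.c,off=C.off,B=d['B'],a=a,cen=s[:2]);print(r.current_t(),r.current_tool_pos())
E
```

```text
4.27 tan -0.1 rad -0.9 y -1.0 [0.28 0.   2.08] 14.6
4.47 tan -0.5 rad -1.4 y -0.8 [0.15 0.   2.11] 14.9
4.67 tan -0.2 rad -1.0 y -1.1 [0.05 0.   2.11] 14.5
4.87 tan 0.1 rad -1.2 y -0.5 [-0.07  0.    2.09] 14.9
5.07 tan 0.3 rad -1.7 y -0.8 [-0.23  0.    2.03] 14.4
5.27 tan 0.5 rad -1.8 y -0.2 [-0.38  0.    1.94] 14.9
5.47 tan 0.6 rad -2.0 y -0.2 [-0.53  0.    1.8 ] 15.1
5.67 tan 1.1 rad -2.1 y -0.2 [-0.65  0.    1.63] 14.7
5.87 tan 1.4 rad -2.7 y 0.4 [-0.76  0.    1.38] 14.4
6.07 tan 1.6 rad -1.6 y 0.8 [-0.79  0.    1.23] 14.5
6.27 tan 1.7 rad -2.1 y 0.3 [-0.8   0.    1.02] 14.8
6.47 tan 1.7 rad -1.3 y 0.4 [-0.77  0.    0.89] 14.6
6.67 tan 2.5 rad -0.7 y 0.2 [-0.75  0.    0.83] 14.5
6.87 tan 2.2 rad -0.9 y 0.9 [-0.7   0.    0.75] 14.8
7.07 tan 2.4 rad -1.0 y 0.7 [-0.63  0.    0.68] 15.0
7.27 tan 2.7 rad -0.4 y 1.0 [-0.59  0.    0.66] 14.9
7.47 tan 2.3 rad 0.4 y 0.4 [-0.63  0.    0.67] 14.7
7.67 tan 2.7 rad -0.1 y 0.4 [-0.62  0.    0.67] 14.3
7.87 tan 2.2 rad -0.2 y -0.3 [-0.6   0.    0.67] 14.5
8.07 tan 1.7 rad -0.0 y -0.2 [-0.6   0.    0.67] 14.9
8.27 tan 2.1 rad -0.3 y -0.1 [-0.57  0.    0.69] 14.4
8.47 tan 1.7 rad -0.9 y -0.2 [-0.49  0.    0.74] 15.0
centre [0.47839277 0.15595639] R 0.02839499910226895
a from centre 8.475196736816562
26.7417 [0.45536188 0.15140919 0.13947214]
```

```bash
python3 - <<'E'
from h import *
d=np.load('C.npz'); C=Crank(0,[0,0,0],d['B']); C.c=d['c'];C.off=d['off']; s=d['cen']
for a in np.arange(8.54,9.22,.06):
    F,t,rd=C.go(a,vel=.03,k=5e-5); e=r.current_tool_pos(); print(round(a,2),'act %.3f'%(np.arctan2(s[0]-e[0],e[2]-s[1])%(2*np.pi)+2*np.pi),'tan %.1f rad %.1f'%(t,rd),F.round(1),round(r.current_opening()*85,1),r.current_finger_force())
    if abs(F).max()>20: break
np.savez('C.npz',c=C.c,off=C.off,B=d['B'],a=a,cen=s);print(r.current_t(),e); 
im=wrist('w8'); cv2.imwrite('pics/w8c.png',cv2.resize(im['pixels'][150:384,120:400],(720,600),interpolation=2)[:,:,::-1])
E
```

```text
8.54 act 8.540 tan 1.9 rad -1.0 [ 2.  -0.6 -0.8] 14.6 21.589109301567078
8.6 act 8.599 tan 1.9 rad -1.2 [ 2.2 -0.4 -0.5] 14.7 21.594414710998535
8.66 act 8.658 tan 1.1 rad -0.9 [ 1.5  0.2 -0.1] 14.6 21.60739839076996
8.72 act 8.718 tan 0.9 rad -0.8 [ 1.2 -0.1 -0. ] 14.6 21.629077792167664
8.78 act 8.777 tan 0.3 rad -0.3 [0.4 0.1 0. ] 15.0 21.654652655124664
8.84 act 8.837 tan -0.1 rad -0.4 [ 0.1 -0.4  0.4] 14.6 21.68561339378357
8.9 act 8.897 tan -1.0 rad -0.8 [-0.5  0.   1.2] 14.7 21.71425849199295
8.96 act 8.956 tan -1.7 rad -0.7 [-1.2  0.2  1.4] 14.6 21.739899516105652
9.02 act 9.015 tan -2.4 rad -0.9 [-1.9 -0.5  1.8] 14.8 21.76151543855667
9.08 act 9.075 tan -2.5 rad -0.5 [-2.2  0.2  1.3] 14.8 21.772217452526093
9.14 act 9.138 tan -3.5 rad -1.6 [-2.9  0.1  2.5] 14.4 21.851824522018433
9.2 act 9.199 tan -3.9 rad -2.4 [-3.3  0.3  3.2] 14.6 21.96232795715332
30.1417 [0.47217061 0.15161492 0.12885998]
```

Tangential load climbs steadily from 8.66 and reaches about 6 N above the running value at 9.2, so the jaw is loaded. I'll release and inspect.

```bash
cat >> h.py <<'E'
def cloud(im):
    v,u=np.mgrid[0:384,0:512]; T=np.linalg.inv(im['camera_from_world'])
    return (np.stack([(u-im['cx'])/im['fx'],(v-im['cy'])/im['fy'],np.ones(u.shape)],-1)*im['depth'][...,None])@T[:3,:3].T+T[:3,3]
E
python3 - <<'E'
from h import *
p=np.array(r.current_tool_pos()); r.set_gripper(.4); r.move_linear(p+ez*.14,vel=.2)
r.move_linear([.455,.07,.33],vel=.25); im=wrist('w9'); print(r.current_t())
cv2.imwrite('pics/w9c.png',cv2.resize(im['pixels'][60:300,110:400],(725,600),interpolation=2)[:,:,::-1])
P=cloud(im);hsv=cv2.cvtColor(im['pixels'],cv2.COLOR_RGB2HSV)
wood=(hsv[...,1]<140)&(hsv[...,1]>50)&(hsv[...,0]>10)&(hsv[...,0]<28)&(abs(P[...,2]-.162)<.004)
for y in np.arange(-.04,.13,.02):
    w=P[wood&(abs(P[...,1]-y)<.004)]
    if len(w): print('board y%.2f'%y,w[:,0].min().round(4),w[:,0].max().round(4))
for x in (.43,.44,.51,.52,.53):
    a=P[wood&(abs(P[...,0]-x)<.002)]; print(x,a[:,1].max().round(4))
for x in (.40,.41,.56,.57,.58):
    b=P[(hsv[...,1]>180)&(abs(P[...,2]-.15)<.004)&(hsv[...,0]>20)&(abs(P[...,0]-x)<.002)]; print('edge',x,b[:,1].max().round(4) if len(b) else None)
E
```

```text
31.9833
board y-0.04 0.4213 0.6373
board y-0.02 0.4217 0.5408
board y0.00 0.4208 0.5405
board y0.04 0.4207 0.5401
board y0.06 0.421 0.5403
board y0.08 0.4214 0.5402
board y0.10 0.4207 0.54
board y0.12 0.421 0.5388
0.43 0.1192
0.44 0.1193
0.51 0.1199
0.52 0.1199
0.53 0.12
edge 0.4 0.0893
edge 0.41 0.0886
edge 0.56 0.0876
edge 0.57 0.0878
edge 0.58 0.0871
```

View pics/w9c.png

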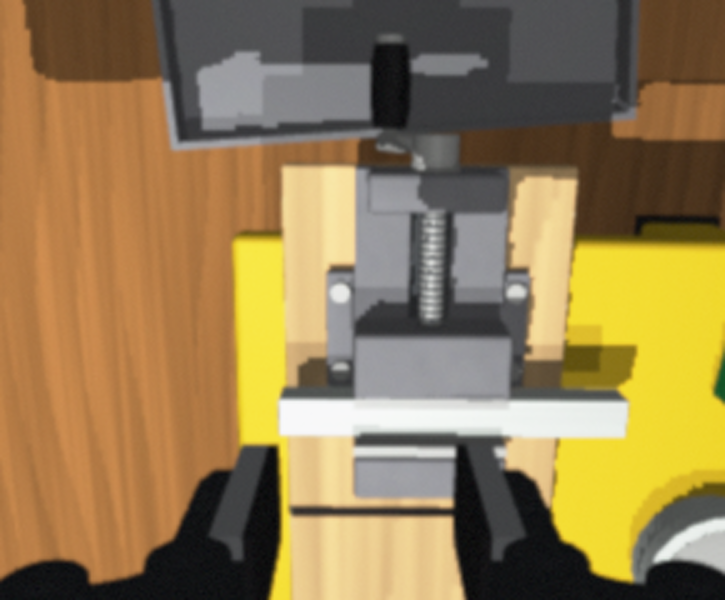

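The view shows the tube at crop (453,415) squared up between the moving jaw (430,360) and fixed jaw (430,475), with no gap seen. The knob is at (391,80), left of the hub at (433,150). I'll check its angle for spring-back.

```bash
python3 - <<'E'
from h import *
im=dict(np.load('pics/w9.npz'));P=cloud(im)
K=knobcloud(im,110+391*10//25,60+82*10//25,25); print(np.percentile(K,[2,50,98],axis=0).round(4))
x=np.percentile(K[:,0],[2,98]).mean(); h=P[60+150*10//25-2:60+150*10//25+3,110+425*10//25:110+441*10//25].reshape(-1,3); print('hub',np.median(h,0))
for ax in (.4784,.4804): print('sin a',(ax-x)/.028,np.pi-np.arcsin((ax-x)/.028)+2*np.pi, 'z centre',np.percentile(K[:,2],95)-.008, 'expect z8.8 %.4f'%(.188-.0227))
# jaw/tube profile along y at a few x
for xx in (.47,.48,.49):
    c=int(110+(391+(xx-.463)/.018*42)*.4)
    for v in range(60+int(380*.4),60+int(500*.4),3): print(P[v,c,1:].round(4),im['pixels'][v,c][0],end=' ')
    print()
E
```

```text
[[0.4569 0.1353 0.1679]
 [0.4635 0.1499 0.1721]
 [0.4704 0.1641 0.1745]]
hub [0.47807416 0.12741963 0.19628307]
sin a 0.5281473431340099 8.868360650540646 z centre 0.16609491470524695 expect z8.8 0.1653
sin a 0.5995759145625814 8.781806853459594 z centre 0.16609491470524695 expect z8.8 0.1653
[0.0427 0.2035] 156 [0.0397 0.2037] 158 [0.037  0.2044] 159 [0.0332 0.2026] 226 [0.0261 0.1925] 244 [0.0232 0.1931] 245 [0.0194 0.1918] 239 [0.0162 0.1919] 127 [0.0148 0.1962] 67 [0.0144 0.2026] 210 [0.011 0.202] 174 [0.0086 0.2038] 152 [0.0059 0.2048] 159 [0.002  0.2035] 161 [-0.0008  0.2044] 159 [-0.0043  0.2041] 159 
[0.043  0.2041] 155 [0.0401 0.2043] 154 [0.0371 0.2045] 153 [0.033  0.2017] 222 [0.0259 0.1917] 242 [0.0227 0.1917] 243 [0.0195 0.1918] 238 [0.0163 0.1919] 125 [0.0149 0.1961] 66 [0.0143 0.202 ] 185 [0.0116 0.2032] 197 [0.0091 0.2046] 146 [0.005  0.2028] 158 [0.0021 0.2034] 159 [-0.0006  0.2046] 159 [-0.0037  0.205 ] 160 
[0.0429 0.2037] 159 [0.0401 0.204 ] 154 [0.0372 0.2044] 147 [0.0335 0.2029] 221 [0.0261 0.1918] 240 [0.0227 0.1914] 242 [0.0202 0.1934] 237 [0.0172 0.1938] 126 [0.0149 0.196 ] 65 [0.015  0.2034] 161 [0.0115 0.2027] 169 [0.0081 0.2024] 108 [0.0059 0.2044] 116 [0.003  0.2052] 100 [0.0712 0.3454] 98 [0.0691 0.3445] 86
```

The crank sprang back to about 8.8 and stays there, and the tube sits between y≈0.015 and 0.033 with both jaws touching it, so it is tight. Now the cleat.

```bash
python3 - <<'E'
from h import *
Y=.004; c=np.array([.4815,-.214,.32])
r.move_linear(np.array(r.current_tool_pos())+ez*.04,vel=.25)
for th in (np.pi/2+Y,-np.pi/2+Y):
    q=r.inverse_kinematics(c,down(th)); print(th,None if q is None else np.round(q,2))
    if q is not None: best=th
q1=r.inverse_kinematics(c,down(np.pi/2+Y)); 
th=np.pi/2+Y if q1 is not None else best
r.move_to(c,down(th)); r.set_gripper(.6,20); im=wrist('w10'); t=save('top','top10'); print(r.current_t())
P=cloud(im); hsv=cv2.cvtColor(im['pixels'],cv2.COLOR_RGB2HSV)
m=(abs(P[...,2]-.192)<.004)&(abs(P[...,0]-.48)<.06)&(abs(P[...,1]+.214)<.03)
Q=P[m]; print(len(Q),np.percentile(Q,[1,50,99],axis=0).round(4),np.polyfit(Q[:,0],Q[:,1],1))
T=cloud(t); m=(T[...,2]>.182)&(T[...,2]<.2)&(abs(T[...,0]-.48)<.06)&(abs(T[...,1]+.214)<.03)
Q=T[m]; print('top',len(Q),np.percentile(Q,[1,50,99],axis=0).round(4) if len(Q) else '')
E
```

```text
1.5747963267948966 [-0.51  0.22  1.57 -0.    1.35 -2.08]
-1.5667963267948966 [-0.51  0.22  1.57 -0.    1.35  1.06]
34.5333
2161 [[ 0.4375 -0.2259  0.1893]
 [ 0.478  -0.2149  0.1921]
 [ 0.5239 -0.2043  0.194 ]] [ 0.00912527 -0.2194227 ]
top 23 [[ 0.4841 -0.2236  0.1861]
 [ 0.4897 -0.2177  0.1904]
 [ 0.4948 -0.2104  0.1939]]
```

Cleat measured at (0.4807, −0.2151, top 0.192), with 90×22 mm extents, all consistent. Travel needed is about 0.1236 m.

```bash
python3 - <<'E'
from h import *
c=np.array([.4807,-.2151,0]); F0=fav(8)
f=lambda:(fav(5)-F0).round(1)
r.move_linear(c+ez*.19,vel=.15); print(f())
for z in (.170,.160,.153):
    r.move_linear(c+ez*z,vel=.06); F=f(); print(z,F)
    if F[2]>6: break
r.set_gripper(0.,60); print('grip',r.current_opening()*85,r.current_finger_force(),f())
p=np.array(r.current_tool_pos())
for k in range(8):
    F=f(); print('press',F,p[2].round(4))
    if F[2]>8: break
    p=p-ez*.0005; r.move_linear(p,vel=.01)
np.save('p.npy',p); np.save('F1.npy',F0); print(r.current_t()); wrist('w11')
E
```

```text
[ 0.3 -0.3 -0. ]
0.17 [ 0.2 -0.3  0.1]
0.16 [ 0.   0.2 -0. ]
0.153 [ 0.3 -0.1 -0. ]
grip 20.76100503167871 59.658132791519165 [-0.6 -1.9  2.9]
press [-0.7 -1.7  4. ] 0.1534
press [-3.   0.2  7.6] 0.1529
press [-5.1  0.8 13.5] 0.1524
37.8917
```

```bash
python3 - <<'E'
from h import *
p=np.load('p.npy');F0=np.load('F1.npy')
for d in (.02,.05,.08,.11):
    r.move_linear(p+[0,d,0],vel=.05); F=fav(3)-F0; print(d,F.round(1),np.array(r.current_torque()).round(2),r.current_opening()*85)
    if abs(F).max()>35: break
print(r.current_tool_pos(),r.current_t())
im=wrist('w12');t=save('top','top12');s=save('side','side12')
c=np.zeros((600,800,3),np.uint8);c[:300,:400]=cv2.resize(im['pixels'],(400,300));c[:300,400:]=cv2.resize(s['pixels'][130:260,170:343],(400,300))
c[300:,:]=cv2.resize(t['pixels'][140:230,125:365],(800,300),interpolation=2);cv2.imwrite('pics/c12.png',c[:,:,::-1])
E
```

```text
0.02 [-0.2 -2.4  8.9] [-0.3   0.05 -0.07] 21.163375035371672
0.05 [ 0.2 -3.5  8.3] [-0.48  0.08 -0.01] 20.904796183910634
0.08 [-0.2 -3.8  8.6] [-0.52  0.08  0.06] 20.69368098743295
0.11 [-0.2 -4.   8.9] [-0.54  0.04  0.09] 20.987440027459968
[ 0.48182122 -0.10596663  0.15335805] 40.8417
```

View pics/c12.png

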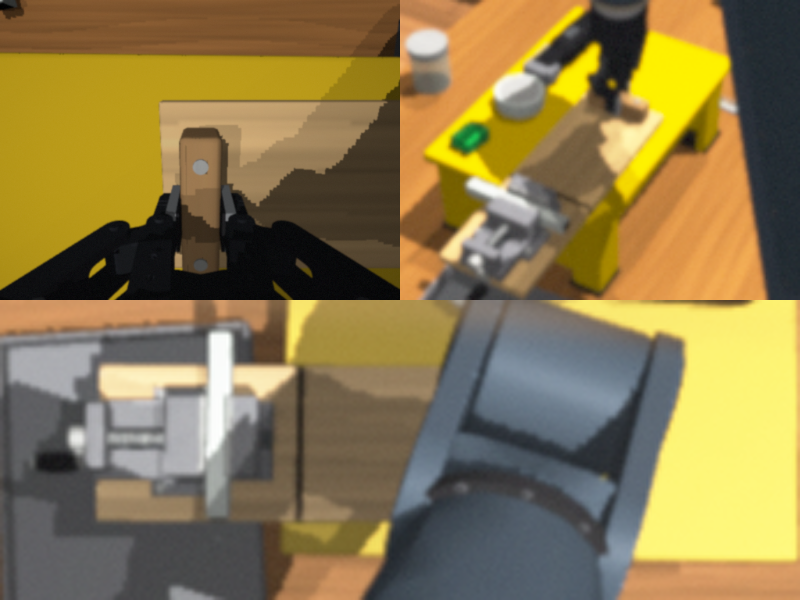

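Top panel: the dark line at (299,440) is still a little right of the stool edge ((287,330) to (281,550)). The vise is already over the tray and the grip is good. I'll measure the remaining gap sub-pixel in this view.

```bash
cat >> h.py <<'E'
def gap(t):
    I=t['pixels'].astype(float); L=[];E=[]
    g=cv2.cvtColor(t['pixels'],cv2.COLOR_RGB2GRAY).astype(float); sat=I[...,0]-I[...,2]
    for v in range(162,204):
        w=g[v,208:224]; i=int(np.argmin(w)); 
        if not 2<=i<=13: continue
        b=np.minimum(w[max(0,i-3)],w[min(15,i+3)]); wt=np.clip(b-w[i-2:i+3],0,None)
        if wt.sum()>30: L.append(onz(t,208+i-2+(wt*np.arange(5)).sum()/wt.sum(),v,.162))
    for v in list(range(145,157))+list(range(209,213)):
        w=sat[v,200:222]; lo,hi=np.median(w[:5]),np.median(w[-6:]); th=(lo+hi)/2
        j=np.nonzero((w[:-1]<th)&(w[1:]>=th))[0]
        if hi-lo>40 and len(j)==1: E.append(onz(t,200+j[0]+(th-w[j[0]])/(w[j[0]+1]-w[j[0]]),v,.150))
    L,E=np.array(L),np.array(E); pl=np.polyfit(L[:,0],L[:,1],1);pe=np.polyfit(E[:,0],E[:,1],1)
    print('n',len(L),len(E),'line',pl.round(4),np.std(L[:,1]-np.polyval(pl,L[:,0])).round(4),'edge',pe.round(4),np.std(E[:,1]-np.polyval(pe,E[:,0])).round(4), E[:,0].min().round(3),E[:,0].max().round(3))
    print('line y',np.polyval(pl,.481),'edge y',np.polyval(pe,.481)); return np.polyval(pe,.481)-np.polyval(pl,.481)
E
python3 - <<'E'
from h import *
print(gap(dict(np.load('pics/top12.npz'))), 'plan', .1236-(r.current_tool_pos()[1]+.2151))
E
```

```text
n 42 12 line [0.0009 0.0751] 0.0003 edge [-0.0376  0.1117] 0.0025 0.404 0.569
line y 0.07556060446628372 edge y 0.09363437142541585
0.018073766959132126 plan 0.014456156113695481
```

```bash
python3 - <<'E'
from h import *
for f in ('top1','top12'):
    t=dict(np.load(f'pics/{f}.npz'));I=t['pixels'].astype(int)
    for v in (114,135,146,150,153,156,210,213):
        s=(I[v,203:217,0]-I[v,203:217,2]); th=95; j=[k for k in range(13) if s[k]<th<=s[k+1]]
        print(f,v,s,[onz(t,203+k+(th-s[k])/(s[k+1]-s[k]),v,.15)[:2].round(4) for k in j])
im=dict(np.load('pics/w9.npz'));P=cloud(im);I=im['pixels'].astype(int)
for u in (206,212,345,355,365,375):
    s=I[140:170,u,0]-I[140:170,u,2]; k=int(np.argmax(np.diff(P[140:170,u,2]))); print(u,s[::3],[(140+i,P[140+i,u].round(4).tolist()) for i in range(k-1,k+3)], onz(im,u,140+k+.5,.15).round(4))
E
```

```text
top1 114 [113 105  79  61  61  61  62  60  82 131 148 148 147 148] [array([0.662 , 0.0889])]
top1 135 [ 91  87  69  60  59  60  61  66  94 135 142 142 141 142] [array([0.6058, 0.0884])]
top1 146 [ 90  83  62  51  49  49  50  70 118 143 144 144 142 142] [array([0.5765, 0.0892])]
top1 150 [ 61  50  46  43  43  44  48  74 129 147 147 147 145 146] [array([0.5659, 0.0893])]
top1 153 [ 44  43  42  43  43  41  43  76 134 148 148 146 147 147] [array([0.558 , 0.0893])]
top1 156 [ 44  45  44  45  45  45  47  81 140 148 147 147 147 146] [array([0.5501, 0.0894])]
top1 210 [ 8 30 37 40 40 44 66 88 97 98 98 98 97 99] [array([0.4094, 0.0851])]
top1 213 [ 6 29 38 39 41 46 68 90 96 99 99 99 97 98] [array([0.4017, 0.0848])]
top12 114 [119 113  85  67  65  66  66  65  87 140 148 144 143 144] [array([0.662 , 0.0892])]
top12 135 [ 97  90  73  61  61  59  61  67  99 141 140 141 141 140] [array([0.6057, 0.0888])]
top12 146 [ 97  88  65  52  51  51  53  74 127 145 142 142 143 126] [array([0.5765, 0.0895])]
top12 150 [ 48  46  46  47  48  48  49  80 138 145 143 147 129 105] [array([0.5659, 0.0896])]
top12 15
[... 799 characters left out ...]
 0.0265]), (155, [0.5514, 0.0882, 0.1441]), (156, [0.5504, 0.0877, 0.1481])] [0.5497 0.0897 0.15  ]
355 [ 44  44  43  43  43  80 171 194 193 194] [(153, [0.6068, 0.0685, 0.0008]), (154, [0.5994, 0.0707, 0.0251]), (155, [0.5627, 0.0881, 0.1427]), (156, [0.5617, 0.0875, 0.1463])] [0.5604 0.0898 0.15  ]
365 [ 42  45  18  -1  13  71 166 194 194 194] [(153, [0.6201, 0.0696, 0.007]), (154, [0.6147, 0.0705, 0.023]), (155, [0.5736, 0.0882, 0.1428]), (156, [0.5722, 0.0878, 0.1474])] [0.5711 0.0899 0.15  ]
375 [ 43  45  16  40  71  72 163 193 193 193] [(140, [0.6352, 0.0886, 0.001]), (141, [0.6359, 0.087, -0.0002]), (142, [0.4552, 0.143, 0.4864]), (143, [0.6361, 0.084, 0.0001])] [0.5801 0.1038 0.15  ]
```

The top view gives the edge at y=0.0892 (consistent across x) and the line at 0.0755, so the gap is 13.7 mm. The wrist-based estimate is 14.4 mm. I'll move 14 mm and re-measure.

```bash
python3 - <<'E'
from h import *
p=np.load('p.npy')+[0,.11,0];p[1]+=.014;F0=np.load('F1.npy')
r.move_linear(p,vel=.03); r.sleep(.3); t=save('top','top13'); s=save('side','side13')
I=t['pixels']; g=cv2.cvtColor(I,cv2.COLOR_RGB2GRAY).astype(float); L=[]
for v in range(164,202):
    w=g[v,202:218]; i=int(np.argmin(w))
    if 3<=i<=12:
        wt=np.clip(min(w[i-3],w[i+3])-w[i-2:i+3],0,None)
        if wt.sum()>30: L.append(onz(t,202+i-2+(wt*np.arange(5)).sum()/wt.sum(),v,.162))
L=np.array(L); print(len(L),np.median(L,0),np.polyfit(L[:,0],L[:,1],1))
T=cloud(t); m=(abs(T[...,2]-.162)<.006)&(T[...,1]<.06)&(T[...,1]>-.05)&(abs(T[...,0]-.53)<.01); print('board z near tail',np.median(T[m],0))
m=(abs(T[...,2]-.165)<.012)&(T[...,1]>.225)&(T[...,1]<.245)&((abs(T[...,0]-.525)<.012)|(abs(T[...,0]-.437)<.01)); print('board z outer',np.median(T[m],0),m.sum())
print(r.current_tool_pos(),(fav()-F0).round(1),r.current_finger_force(),r.current_t())
c=np.zeros((600,800,3),np.uint8);c[:300,:400]=cv2.resize(s['pixels'][130:260,170:343],(400,300))
c[300:,:]=cv2.resize(I[140:230,125:365],(800,300),interpolation=2);cv2.imwrite('pics/c13.png',c[:,:,::-1])
E
```

```text
38 [0.47902431 0.08941161 0.162     ] [-0.00090734  0.08990113]
board z near tail [0.52999023 0.02393304 0.1610309 ]
board z outer [0.51536148 0.23414623 0.16145409] 121
[ 0.48186805 -0.09217137  0.15334679] [ 0.2 -5.3  8.9] 60.487364530563354 42.0417
```

View pics/c13.png

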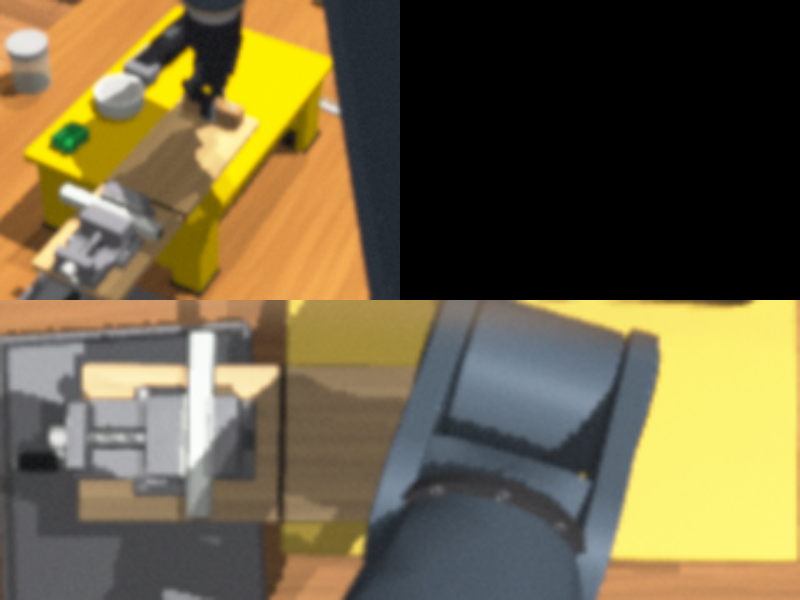

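The dark line at (281,440) now lies over the stool edge (line y=0.0894, edge y=0.0892). The board is flat, the vise is over the tray with the tube still clamped, and the cleat is held with about 9 N down. Handing in.

```bash
python3 -c "
from cell import r
print(r.hand_in())"
```

```text
the job is handed in; nothing more can be done
None
```

The vise is cranked tight on the tube, the board is slid out until its dark line lies over the stool's edge (within about 1 mm as measured), and the job was handed in at about 42 s with the cleat still gripped and held down; two early grips missed the knob, one nudging the crank before I gripped it.

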